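# Close the meter's terminal cover under the sealed main cover and hold it down

### The arm

A 6-joint arm with a two-finger parallel gripper is mounted at the origin on a cart in front of the work surface, level with it; the furniture and walls round the work are solid. World frame = base frame: x ahead of the robot, y to its left, z up, the work surface at z = 0. Lengths are in m, angles in rad, forces in N, time in s.
With the tool pointing down it reaches from about 0.25 to 0.775 m from the base axis. Payload 4 kg.
Tool frame: the origin (TCP) lies on the centre line of the jaws, within the pads' length; the fingertips stand manip.tip_extent ahead of it and the grasp point (between the pads) lies 3 mm ahead of it (manip.tip_extent is the distance from the TCP to the fingertips, in m); z points along the fingers, y is the line along which they close (so a half turn about z gives the same grasp; the last joint's range is limited). The gripper opens to 94 mm and grips with 3 to 60 N. Pads are 16 mm wide; open, the fingers measure 119 mm over their backs; the gripper's body (75 mm by 177 mm) begins 78 mm behind the grasp point.
Start: joints at [1.244, 0.087, 1.371, -0, 1.684, -0.103], TCP at [0.122, 0.536, 0.191] pointing down, gripper open.
Joint ranges: [-3.1, 3.1], [-0.76, 2.03], [0.27, 2.55], [-1.08, 4.22], [0.17, 2.65], [-2.57, 2.57]. Speed limits (rad/s): [2.79, 2.79, 3.14, 3.14, 3.14, 3.14].

### API

Orientations are given as a rotation vector (axis times angle).
In Python, from station import manip gives the robot as it stands. The module is installed in compiled form; this text tells all that it offers.
- The arm moves only by the shell command python3 -m creep 'ROWS' [FORCE]. ROWS is JSON, a list that holds one entry, the list of rows, each a list of 5 numbers: the shift along the tool's x, y, z in mm, then the turn about the tool's z in rad, then the opening, from 0 (shut) to 1 (fully open). A call has 1 to 20 rows; each row shifts and turns the commanded pose from where the row before left it, along the tool's axes as they then stand; what a row does not reach is not made up. A row lasts 1/10 s, in which the tool goes at most 50 mm and 8.59 degrees, less where a joint would pass 70% of its speed; a pose out of reach is approached as far as the arm can. A call with a gripper value outside its range is refused whole. The fingers move at their own pace and stop on an object; FORCE is the grip in N (left out, the last holds). Time passes only in rows, so rows that do not move let the fingers close. It gives the time, the measured TCP pose, the force, the opening and the grip force at its end, in the units of the state.
- manip.observe(): the state, without advancing time (a new reading comes with each control period).
- manip.camera(name): name is "side" or "top" or "wrist"; returns the picture (480x640x3 uint8, blue, green, red); there is no depth.
- manip.camera_model(name): a dict with "vfov" (degrees; the focal length in pixels is half the picture's height over the tangent of half this angle, whatever the lens; pixels are square), "cx", "cy" (the principal point, pixels), "k1" (the pictures are not rectified: a ray, as slopes to the right and down, at radius r is drawn at 1 + k1 r^2 times it, then the intrinsics apply), "xyz" and "rotation" of the camera in the world; the wrist camera has in their place "tool_from_camera" (4x4, takes a point from camera to tool coordinates, whose origin is the TCP and whose axes are the flange's). Camera axes: x right, y down, z forward; pixel columns grow to the right and rows downward; lengths in m; the calibration is good to about 2 mm. A picture is of the moment at which its call begins: read the wrist's pose just before it. camera_model takes no time and is no camera call.
- manip.job_done(): hands the job in; it is judged then, once.
The state is a dict: "t": time; "joints": joint angles; "qvel": joint speeds; "effort": joint torques, N m; "ee_pos": TCP position; "ee_rot": TCP orientation; "force": force on the tool from outside, world axes, zero at the start; "wrist_torque": the same for the moment, N m; "width": opening from 0.0 (shut) to 1.0 (fully open); "gripper_force": force on a finger pad.
Only numpy, scipy, OpenCV 4.12 (cv2) and the standard library are available. Lean on these libraries where they do the work, as an engineer would, in place of code of your own. Each camera call takes 0.05 s, during which the arm holds its last target. There are 200 camera calls.

### The job

The electricity meter lies on its back with its terminals open and its loose terminal cover beside it. Pick up the terminal cover, tuck its tongue under the overlapping lip of the meter's main cover without lifting the main cover (it is already sealed), and press the terminal cover down flat into its recess until it is fully seated on the rim and the sprung cover switch is pushed in. Finish while still holding it pressed down there, so that I can put in the seal screws, and leave the other things on the bench alone.

Things in the scene. Friction and masses are not known exactly. Their poses are not given: they have to be found in the camera images.
- meter: electricity meter on its back, fixed: grey case 230 (x) x 136 (y) mm, white main cover on the +x part, top 73 mm above the bench; open terminal compartment at the -x end. Origin: centre of the underside. Recess for the terminal cover: seat at z = 40 mm; near rim at x = -109 mm, 2.5 mm above the seat; side rims at y = +-59 mm, 5 mm above it; wall that stops the tongue under the lip at x = -18 mm
- lip_edge (a point): middle of the lower front edge of the main cover's lip, at (-38, 0, 49) mm in the meter's frame. The lip is 3.5 mm thick and laps 20 mm over a solid shelf level with the seat (x = -45 to -18 mm), its underside 9 mm above it. Axes as the meter's
- seat_center (a point): point of the seat under the middle of the terminal cover's underside when it is home, (-63.5, 0, 40) mm in the meter's frame; play there +-2.5 mm along x, +-3 mm along y. Axes as the meter's, z up. The terminals stay below the seat
- main_cover (a joint): hinge of the white main cover at its far end, 151 mm behind the lip's front edge; 0 = shut, grows (rad) as the lip is lifted. About 1.5 N at the lip lifts it; it falls shut again
- cover_switch (a joint): round sprung white plunger, 8 mm across, in the middle of the near wall of the compartment, at (-103.5, 0) mm in the meter's frame; 0 = out, standing 6 mm above the seat; grows (m) as it is pressed, about 0.006 when the terminal cover lies on the seat. Spring 2 N when out, 5 N at 6 mm: it lifts the terminal cover if this is let go
- hood_center (a point): centre of the hood of the loose grey terminal cover: the block to grip, 46 (x) x 44 (y) x 26 (z) mm, on a flange 4 mm thick. Whole cover 86 x 112 x 30 mm, 0.11 kg. The point is 13 mm below the hood's top, 13 mm above the flange's top, 17 mm above the underside, 7 mm behind (-x) the cover's middle. +x points to the tongue, z up; it lies right way up at the start
- tongue_tip (a point): middle of the front edge of the terminal cover's tongue, at the underside; 50 mm ahead (+x) of the hood centre and 17 mm below it. The tongue is 96 mm wide, 4 mm thick and stands 20 mm out from the wider flange.
- near_edge (a point): middle of the rear edge of the terminal cover's flange (opposite the tongue, with the two screw holes), at the underside; 36 mm behind the hood centre and 17 mm below it.
- seal_dish: oval brass dish with seal pins, 109 x 126 x 26 mm, a bystander; origin: centre of its underside
- driver: screwdriver with a red handle, 20 x 166 x 19 mm, lying on the bench behind the work, a bystander; origin: centre of its underside
- report_pad: white writing pad, 191 x 148 x 10 mm, to the left, with a pen on it, a bystander; origin: centre of its underside
- seal_stamp: wooden hand stamp standing upright, 28 x 44 x 80 mm, behind the work on the left, a bystander; origin: centre of its underside
- steel_caliper: steel caliper lying on the right of the bench, 68 x 215 x 10 mm, a bystander; origin: centre of its underside

How it is judged:
On the way:
1. the tongue is under the main cover's lip (x of tongue_tip in the frame of meter above -0.032 m and z of tongue_tip in the frame of meter between 0.037 and 0.046 m), for 0.1 s.
At the end, for the whole second after the job is handed in: Terminal cover flat in its recess: tongue 12.5 mm or more under the lip, both ends within 2 mm (rear 1.5) of the seat, within 6 mm sideways, tilt under 0.04 rad, cover switch in by 4.5 mm or more, main cover shut (under 0.015 rad), fingers still bearing on the cover with over 2 N (x of tongue_tip in the frame of meter above -0.0255 m and z of tongue_tip in the frame of meter below 0.042 m and x of near_edge in the frame of meter above -0.1105 m and z of near_edge in the frame of meter between 0.038 and 0.0415 m and y of near_edge in the frame of meter between -0.006 and 0.006 m and angle between hood_center's own z axis and vertical below 0.04 rad and value of joint cover_switch above 0.0045 m and value of joint main_cover below 0.015 rad and contact force between the fingers and terminal_cover above 2 N); the arm keeps its last pose, push and grip.
It fails at once if the sealed main cover is lifted (its lip by more than about 4.5 mm) (value of joint main_cover above 0.03 rad).
It fails at once if a bystander is moved by more than 3 cm (distance of any of seal_dish, driver, report_pad, seal_stamp, steel_caliper from where it was at the start of the episode above 0.03 m).
It also fails if it takes over 42 s, if anything falls off the work surface, if the arm or the gripper's body presses on something with over 40 N, if the wrist force passes 120 N, or if a joint passes its speed limit or range.

## Working session

There is one attempt and no reset: what is moved stays moved. The work goes in short steps, Python scripts to look and compute and a shell command to move; the robot and the scene stay as the last step left them, time stands still between calls to the robot, and variables do not carry over. Pictures are saved under pics/ and viewed, at most 10 in all, crops included, and the job is handed in when it is done.

```bash
mkdir -p pics; cat > h.py <<'E'
import numpy as np, cv2
from station import manip
from scipy.spatial.transform import Rotation as R
def model(n,st=None):
    m=manip.camera_model(n)
    f=240/np.tan(np.radians(m["vfov"])/2)
    K=np.array([[f,0,m["cx"]],[0,f,m["cy"]],[0,0,1]])
    if n=="wrist":
        T=np.eye(4);T[:3,:3]=R.from_rotvec(st["ee_rot"]).as_matrix();T[:3,3]=st["ee_pos"]
        T=T@np.array(m["tool_from_camera"]);return K,m["k1"],T[:3,:3],T[:3,3]
    r=np.array(m["rotation"]);r=r if r.shape==(3,3) else R.from_rotvec(r).as_matrix()
    return K,m["k1"],r,np.array(m["xyz"])
def ray(n,px,st=None):
    K,k1,r,o=model(n,st)
    # forward model: distorted = p*(1+k1 r^2)
    u=cv2.undistortPoints(np.array(px,float).reshape(-1,1,2),K,np.array([k1,0,0,0.]),None,None,None).reshape(-1,2) if False else cv2.undistortPointsIter(np.array(px,float).reshape(-1,1,2),K,np.array([k1,0,0,0.]),np.eye(3),np.eye(3),(3,100,1e-10)).reshape(-1,2)
    return o,np.c_[u,np.ones(len(u))]@r.T
def plane(n,px,z,st=None):
    o,d=ray(n,px,st);return o+d*((z-o[2])/d[:,2])[:,None]
def proj(n,P,st=None):
    K,k1,r,o=model(n,st);c=(np.array(P,float).reshape(-1,3)-o)@r
    return cv2.projectPoints(c,np.zeros(3),np.zeros(3),K,np.array([k1,0,0,0.]))[0].reshape(-1,2)
E
python3 - <<'E'
from h import *
s=manip.observe();print(s["ee_pos"],s["ee_rot"],s["width"],manip.tip_extent)
for n in("top","side"):
    cv2.imwrite(f"pics/{n}0.png",manip.camera(n));print(manip.camera_model(n))
print(manip.camera_model("wrist"))
E
```

```text
[0.12190242 0.53574478 0.18934442] [-0.3507983  -3.1214894   0.00325123] 1.0033186842818094 0.022
{'vfov': 48.27229411954619, 'cx': 322.19443030090514, 'cy': 238.66359289763443, 'k1': -0.014630484732403658, 'xyz': array([0.27701221, 0.00506248, 1.69875614]), 'rotation': array([-2.17801349,  2.12010062, -0.16983719])}
{'vfov': 42.293428970644094, 'cx': 311.1668023879606, 'cy': 232.94253692408202, 'k1': -0.21152909599277506, 'xyz': array([-0.28196213, -0.28696796,  1.72445734]), 'rotation': array([-2.25305816,  1.51695412, -0.39189139])}
{'vfov': 71.22252925206915, 'cx': 314.3089699920421, 'cy': 236.57177377441653, 'k1': -0.05053275777194426, 'tool_from_camera': array([[-1.92000451e-04, -9.59122919e-01, -2.82989734e-01,
         8.31599670e-02],
       [ 9.99999961e-01, -2.41713939e-04,  1.40757526e-04,
        -6.51880567e-04],
       [-2.03406332e-04, -2.82989696e-01,  9.59122928e-01,
        -1.93906967e-01],
       [ 0.00000000e+00,  0.00000000e+00,  0.00000000e+00,
         1.00000000e+00]])}
```

View pics/top0.png

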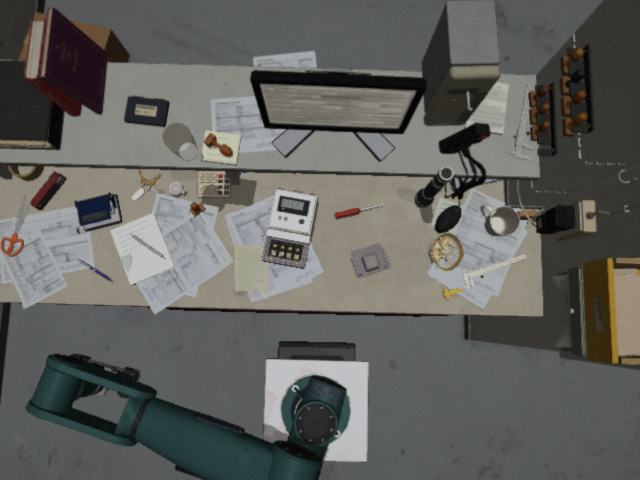

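View pics/side0.png

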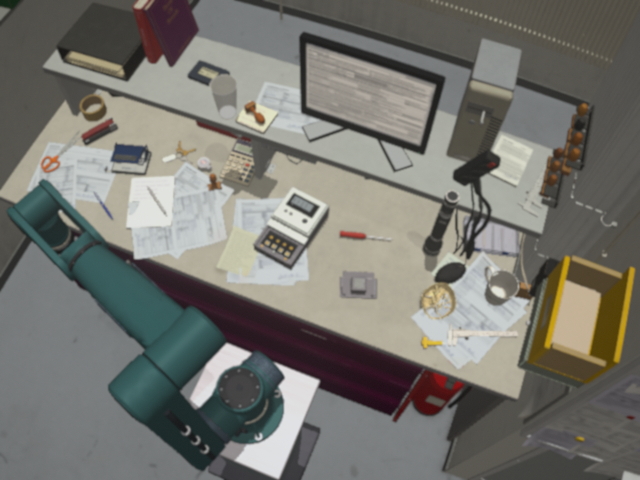

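The top view shows the meter at about (290,230), slightly turned, with its terminals toward the robot. The loose cover is at about (370,260), with the hood at (371,261). Next I'll make a rough fix, then go over it with the wrist camera.

```bash
python3 - <<'E'
from h import *
print(plane("top",[(371,260)],.017),plane("top",[(275,192),(319,197),(262,262),(307,268)],.06))
print(proj("top",plane("top",[(371,260)],.017)))
im=cv2.imread("pics/top0.png");a=cv2.resize(im[180:290,225:405],None,fx=4.4,fy=4.4,interpolation=cv2.INTER_CUBIC);cv2.imwrite("pics/topc.png",a)
s=manip.observe();print(R.from_rotvec(s["ee_rot"]).as_matrix().round(3))
E
```

```text
[[ 0.46368533 -0.16445637  0.017     ]] [[0.66468561 0.14341928 0.06      ]
 [0.65262696 0.00526389 0.06      ]
 [0.44357339 0.17468565 0.06      ]
 [0.42887695 0.0360582  0.06      ]]
[[371. 260.]]
[[-0.975  0.222 -0.001]
 [ 0.222  0.975 -0.002]
 [ 0.    -0.002 -1.   ]]
```

View pics/topc.png

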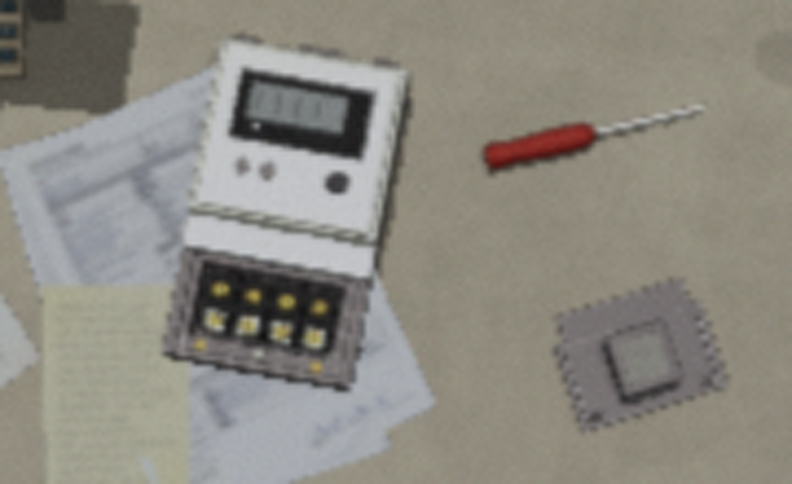

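The crop shows the meter with its terminal compartment toward the robot and yawed about −0.1. The cover's screw holes are at its lower edge, crop (597,418) and (710,380), so its tongue points away at a yaw of about +0.3. First I'll move above the meter for a wrist view.

```bash
python3 -m creep '[[[-20,-15,0,0,1],[-35,-27,0,0,1],[-35,-27,0,0,1],[-35,-27,0,0,1],[-35,-27,0,0,1],[-35,-27,0,0,1],[-35,-27,0,0,1],[-35,-27,0,0,1],[-35,-27,0,0,1],[-35,-27,0,0,1],[-35,-27,0,0,1],[-35,-27,0,0,1],[-32,-25,0,0,1],[-12,-10,0,-0.1,1],[0,0,0,0,1],[0,0,0,0,1]]]'
python3 - <<'E'
from h import *
s=manip.observe();im=manip.camera("wrist");cv2.imwrite("pics/w_meter.png",im)
import pickle;pickle.dump(s,open("w_meter.pkl","wb"));print(s["t"],s["ee_pos"],s["ee_rot"])
E
```

```text
t: 1.7
ee_pos: [0.4823, 0.0986, 0.1899]
ee_rot: [-0.198, -3.134, -0.001]
force: [-0.1, -0.2, 0.1]
width: 1.002
gripper_force: 0.0
1.7 [0.48233424 0.09857783 0.18993503] [-1.97890865e-01 -3.13381546e+00 -8.21951253e-04]
```

View pics/w_meter.png

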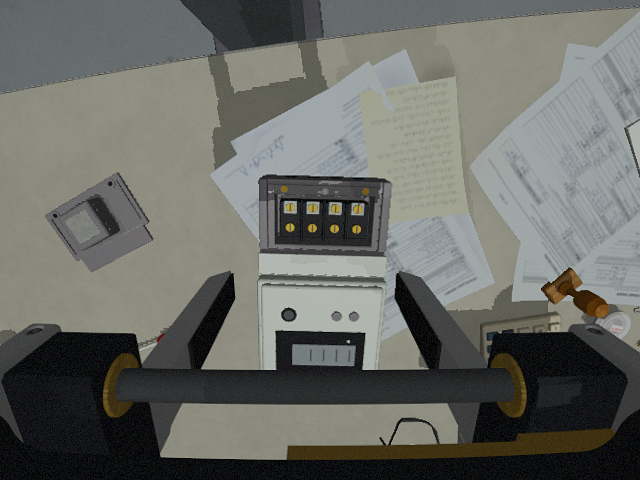

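The wrist view shows the meter square in the image. The near rim is at row ~180, the lip front edge at row ~252, and the case sides run from column 260 to 389. The cover is at (97,222), and its tongue points to the lower right. I'll enlarge both crops.

```bash
python3 - <<'E'
import cv2,numpy as np
im=cv2.imread("pics/w_meter.png")
a=cv2.resize(im[165:295,245:405],None,fx=4,fy=4,interpolation=cv2.INTER_CUBIC)
b=cv2.resize(im[165:285,35:165],None,fx=4,fy=4,interpolation=cv2.INTER_CUBIC)[:, :160*4]
b=cv2.copyMakeBorder(b,0,40,0,0,cv2.BORDER_CONSTANT)
cv2.imwrite("pics/crop1.png",cv2.resize(np.hstack([a,b]),None,fx=.68,fy=.68,interpolation=cv2.INTER_AREA))
g=cv2.cvtColor(im,cv2.COLOR_BGR2GRAY)
print(g[170:285,300]);print(g[235,252:282]);print(g[235,372:398]);print(g[200,252:282],g[200,372:398])
E
```

```text
[164 158 158 164 172  91  38  40  32  53  83  85  79  75  69  69  79  79
  75  73  76  74  79  77  60  75  79  73  42   0   5   2  25  30  30  32
  24  30  19  20  29  20  18  11  20  27  24  29  33  27  24  20  16  21
  16  22  20  18  29  23  13  23  16  26  20  29  17  26  30  24  22  24
  42  42  58  89 115 112  60  61  60  64  61  60 118 175 173 174 172 174
 171 172 173 169 181 182 179 179 181 181 180 181 179 182 138 123  73  78
  79  76 113 144 158 172 188]
[139 139 154 165 166 168 165  97 108 116 119 117 119 119 113  78  80 123
 120 114 117 117  93  37  31  43  69  64  25  42]
[ 97 117 110 111 107 108  76  54 103 114 109 109 106 109 107 127 150 150
 154 156 158 164 164 163 160 158]
[169 167 162 160 150 146 145  60  69  70  75  73  76  72  62  36  78  82
 120 120 123 122  82  37  45  70 115 113  32   4] [ 32  41  42  63  58  90 121 113 107  79  58 103 117 112 114 111 109 105
 135 164 163 161 156 156 154 153]
```

View pics/crop1.png

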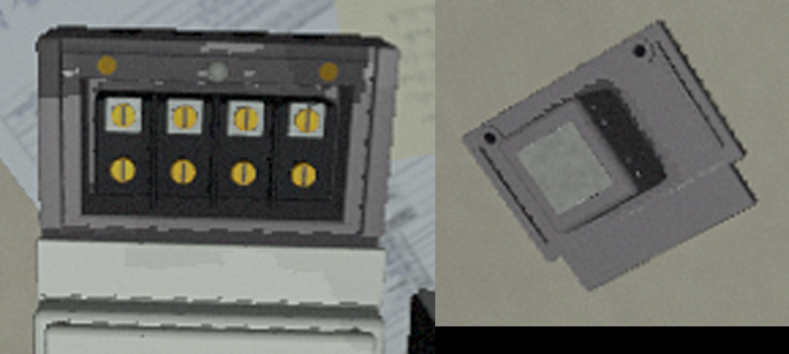

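```bash
python3 - <<'E'
from h import *
import pickle
s=pickle.load(open("w_meter.pkl","rb"));W=lambda p,z:plane("wrist",p,z,s)[:,:2]
b=lambda l:[(35+(x-435.2)/2.72,165+y/2.72) for x,y in l]
print("plunger",W([(325.1,191.5)],.046));print("screws",W([(284.3,188.9),(365.6,191.1)],.0425))
L=W([(300,254.2)],.0525);print("lip",L,"rim",W([(300,179.3)],.0425))
for r,l,rr in((235,258.8,387),(200,258.8,389.8)):
  q=W([(l,r),(rr,r)],.045);print("sides",q,np.linalg.norm(q[0]-q[1]),q.mean(0))
q=W([(267.3,235),(379,235)],.045);print("inner",q.tolist(),np.linalg.norm(q[0]-q[1]),q.mean(0))
q=W([(267,200),(382,200)],.045);print("inner",q.tolist(),np.linalg.norm(q[0]-q[1]),q.mean(0))
# lip edge & step slope by gradient over columns
g=cv2.cvtColor(cv2.imread("pics/w_meter.png"),cv2.COLOR_BGR2GRAY).astype(float)
for lo,hi,z,nm in((248,262,.0525,"lip"),(177,183,.0425,"rim")):
  pts=[]
  for c in range(272,378,3):
    col=g[lo:hi,c];d=np.diff(col);i=d.argmax();pts.append((c,lo+i+.5))
  p=W(pts,z);vx,vy,x0,y0=cv2.fitLine(p.astype(np.float32),cv2.DIST_HUBER,0,.001,.001).ravel()
  print(nm,"yaw",np.arctan2(-vx*np.sign(vy),abs(vy)),"mid",x0,y0,"rows",np.median([q[1] for q in pts]))
c=b([(661,20),(463,135),(745,158),(553,260),(755,202),(589,290),(640,51),(490,139)])
P=W(c,.004);print("cover rearR/L, flangefront, tongue, screws\n",P.round(4))
H=W(b([(507,130),(574,94),(638,190),(557,232)]),.030);print("hood",H.round(4),H.mean(0))
f=P[4]-P[5];print("yaws",np.arctan2(f[0],-f[1]))
for i,j in((0,1),(2,3),(6,7)):
  f=P[j]-P[i];print(np.arctan2(-f[0],f[1]),np.linalg.norm(f))
E
```

```text
plunger [[0.45259028 0.11286928]]
screws [[0.44522018 0.07191864]
 [0.45790296 0.15410702]]
lip [[0.51367964 0.07899055]] rim [[0.43760012 0.08915706]]
sides [[0.4895711  0.03818058]
 [0.50663426 0.17233542]] 0.13523562490453234 [0.49810268 0.105258  ]
sides [[0.45280595 0.04456953]
 [0.46968171 0.17767738]] 0.134173361764503 [0.46124383 0.11112346]
inner [[0.4907047433238338, 0.04708729089964105], [0.5055651805906666, 0.1639240917532262]] 0.11777805665514178 [0.49813496 0.10550569]
inner [[0.45388073556478953, 0.052909382772218384], [0.4686882904566642, 0.1697098182333484]] 0.11773531927924383 [0.46128451 0.1113096 ]
lip yaw -0.15429257 mid 0.515642 0.09259909 rows 254.5
rim yaw -0.1589399 mid 0.44100904 0.11132632 rows 179.5
cover rearR/L, flangefront, tongue, screws
 [[ 0.4067 -0.1178]
 [ 0.4426 -0.2224]
 [ 0.4694 -0.0974]
 [ 0.5045 -0.1998]
 [ 0.4895 -0.0982]
 [ 0.5208 -0.1873]
 [ 0.418  -0.1306]
 [ 0.446  -0.2104]]
hood [[ 0.4402 -0.1799]
 [ 0.4298 -0.1467]
 [ 0.4721 -0.1319]
 [ 0.4854 -0.1728]] [ 0.45687102 -0.15781133]
yaws -2.804163043945439
-2.8105859288924577 0.11058109272576083
-2.811961483316465 0.10819183802298109
-2.80389875481879 0.08453176599946692
```

```bash
python3 -m creep '[[[0,-20,0,0,1],[-1,-40,0,0,1],[-1,-40,0,0,1],[-1,-40,0,0,1],[-1,-40,0,0,1],[0,-40,0,0,1],[0,-30,0,0,1],[0,-10,0,-0.114,1],[0,0,0,-0.115,1],[0,0,0,-0.115,1],[0,0,0,-0.114,1],[0,0,0,0,1],[0,0,0,0,1]]]'
python3 - <<'E'
from h import *
import pickle
s=manip.observe();im=manip.camera("wrist");cv2.imwrite("pics/w_cover.png",im)
pickle.dump(s,open("w_cover.pkl","wb"));print(s["t"],s["ee_pos"],s["ee_rot"])
cv2.imwrite("pics/crop2.png",cv2.resize(im[120:300,230:430],None,fx=3,fy=3,interpolation=cv2.INTER_CUBIC))
E
```

```text
t: 3.05
ee_pos: [0.4547, -0.1591, 0.1906]
ee_rot: [-0.521, 3.098, 0.0]
force: [-0.4, 0.0, -0.5]
width: 1.001
gripper_force: 0.0
3.05 [ 0.45474686 -0.15905781  0.19061178] [-5.20619193e-01  3.09780204e+00  1.95796735e-04]
```

View pics/crop2.png

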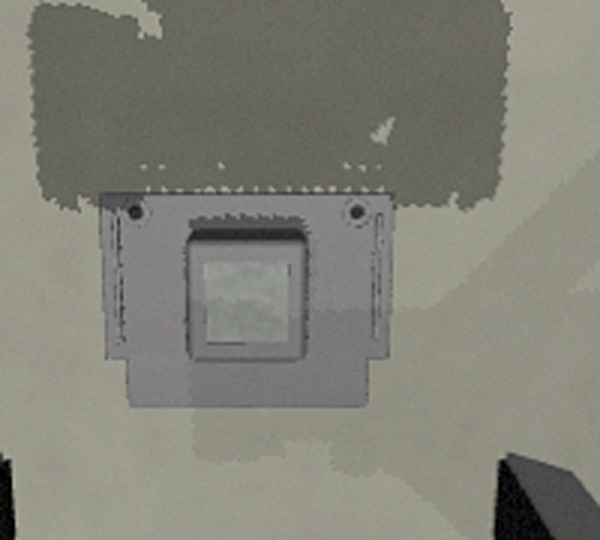

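The cover is square in the view: rear edge at crop row 195, tongue edge at row 406, columns 101–394.

```bash
python3 - <<'E'
from h import *
import pickle
s=pickle.load(open("w_cover.pkl","rb"))
b=lambda l:[(230+x/3-.33,120+y/3-.33) for x,y in l]
P=plane("wrist",b([(129,406),(368,406),(101,195),(394,195)]),.004,s)
H=plane("wrist",b([(190,240),(306,240),(190,358),(305,358)]),.030,s)
M=R.from_rotvec(s["ee_rot"]).as_matrix()
t=lambda p:((p-s["ee_pos"])@M*1000).round(1)
print(t(P),t(H),t(H).mean(0));print("yaw tool",np.arctan2(-M[1,0],-M[0,0]))
E
```

```text
[[-52.  -50.4 186.6]
 [-52.1  45.6 186.6]
 [ 32.5 -58.1 186.6]
 [ 32.5  52.7 186.6]] [[ 19.9 -23.  160.6]
 [ 19.9  18.3 160.6]
 [-24.  -23.8 160.6]
 [-24.   18.6 160.6]] [ -2.05   -2.475 160.6  ]
yaw tool 0.33300970165089905
```

```bash
python3 -m creep '[[[2.5,-2.5,20,0,1],[0,0,35,0,1],[0,0,35,0,1],[0,0,30,0,1],[0,0,20,0,1],[0,0,12,0,1],[0,0,8,0,1],[0,0,2.5,0,1],[0,0,0,0,1],[0,0,0,0,0],[0,0,0,0,0],[0,0,0,0,0],[0,0,0,0,0],[0,0,0,0,0],[0,0,0,0,0],[0,0,0,0,0]]]' 30
```

```text
t: 4.7
ee_pos: [0.4531, -0.1634, 0.0279]
ee_rot: [0.523, -3.098, -0.0]
force: [-0.0, -0.1, 0.4]
width: 0.439
gripper_force: 0.0
```

```bash
python3 -m creep '[[[0,0,0,0,0],[0,0,0,0,0],[0,0,0,0,0],[0,0,0,0,0]]]' 30
```

```text
t: 5.1
ee_pos: [0.4532, -0.1634, 0.0279]
ee_rot: [0.523, -3.098, -0.0]
force: [0.4, 0.1, 0.1]
width: 0.101
gripper_force: 0.0
```

```bash
python3 - <<'E'
from h import *
im=manip.camera("wrist");s=manip.observe();cv2.imwrite("pics/w_g.png",im);print(s["width"],s["ee_pos"],s["gripper_force"])
E
```

```text
0.05689009611098882 [ 0.45318327 -0.16336602  0.02794901] 0.0
```

View pics/w_g.png

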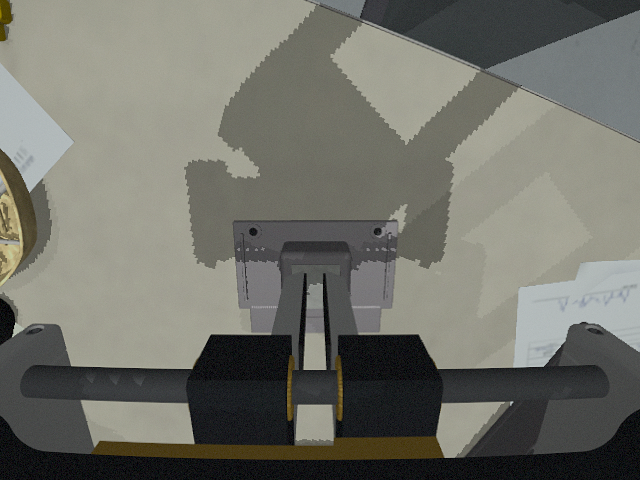

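The fingers shut over the hood instead of beside it: hood top edge at (316,245), finger ends at row ~275. I'll check where the tips should project.

```bash
python3 - <<'E'
from h import *
s=manip.observe();M=R.from_rotvec(s["ee_rot"]).as_matrix()
for z in (-.04,-.02,0,.01,.022,.04): print(z,proj("wrist",[np.array(s["ee_pos"])+M@[8*.001,0,z],np.array(s["ee_pos"])+M@[-.008,0,z]],s).round(1).tolist())
P=plane("wrist",[(233,221),(397,221),(252,331),(381,331)],.004,s)
print(((P-s["ee_pos"])@M*1000).round(1))
H=plane("wrist",[(282,243),(349,243)],.03,s);print(((H-s["ee_pos"])@M*1000).round(1))
E
```

```text
-0.04 [[315.1, 293.6], [315.0, 321.5]]
-0.02 [[315.0, 277.7], [315.0, 303.4]]
0 [[314.9, 264.8], [314.9, 288.4]]
0.01 [[314.9, 259.2], [314.8, 281.9]]
0.022 [[314.8, 253.1], [314.8, 274.8]]
0.04 [[314.8, 244.9], [314.8, 265.3]]
[[ 30.1 -54.9  23.9]
 [ 30.   55.1  24. ]
 [-54.1 -46.7  23.9]
 [-54.2  49.3  24. ]]
[[ 22.8 -19.8  -2.1]
 [ 22.8  20.5  -2.1]]
```

The tips appear to sit well above where `tip_extent` puts them. I'll calibrate by gently probing down with the shut fingers onto the hood's top, 30 mm above the bench.

```bash
for i in 1; do python3 -m creep '[[[0,0,1,0,0],[0,0,1,0,0],[0,0,1,0,0],[0,0,1,0,0]]]'; done
```

```text
t: 5.55
ee_pos: [0.4531, -0.1633, 0.0238]
ee_rot: [0.522, -3.098, -0.0]
force: [0.4, -0.2, 0.0]
width: 0.007
gripper_force: 0.0
```

```bash
python3 -m creep '[[[0,0,1,0,0],[0,0,1,0,0],[0,0,1,0,0],[0,0,1,0,0]]]'
```

```text
t: 5.95
ee_pos: [0.4532, -0.1634, 0.0199]
ee_rot: [-0.523, 3.098, 0.0]
force: [1.1, -0.4, 0.2]
width: 0.004
gripper_force: 0.0
```

```bash
python3 -m creep '[[[0,0,1,0,0],[0,0,1,0,0],[0,0,1,0,0]]]'
```

```text
t: 6.25
ee_pos: [0.4532, -0.1634, 0.0169]
ee_rot: [0.523, -3.098, -0.0]
force: [0.6, -0.6, -1.3]
width: 0.007
gripper_force: 0.0
```

```bash
python3 -m creep '[[[0,0,1,0,0],[0,0,1,0,0]]]'
```

```text
t: 6.45
ee_pos: [0.4532, -0.1634, 0.0153]
ee_rot: [-0.522, 3.098, 0.0]
force: [-1.2, 1.6, 6.1]
width: 0.004
gripper_force: 3.1
```

Contact came at a TCP reading of 0.0155, so the fingertips are about 36 mm higher than specified. That matches the picture. I'll open and go down about 24 mm below the hood top.

```bash
python3 -m creep '[[[0,0,-6,0,0.7],[0,0,0,0,0.7],[0,0,0,0,0.7],[0,0,0,0,0.7],[0,0,0,0,0.7],[0,0,0,0,0.7],[0,0,0,0,0.7],[0,0,0,0,0.7],[0,0,6,0,0.7],[0,0,8,0,0.7],[0,0,8,0,0.7],[0,0,3,0,0.7],[0,0,1,0,0.7]]]'
```

```text
t: 7.75
ee_pos: [0.4525, -0.163, -0.0061]
ee_rot: [0.522, -3.096, -0.002]
force: [-0.1, 0.1, -0.2]
width: 0.7
gripper_force: 0.0
```

```bash
python3 -m creep '[[[0,0,1,0,0.7],[0,0,1,0,0.7],[0,0,0,0,0]]]' 30; python3 -m creep '[[[0,0,0,0,0],[0,0,0,0,0],[0,0,0,0,0],[0,0,0,0,0],[0,0,0,0,0],[0,0,0,0,0]]]' 30
```

```text
t: 8.05
ee_pos: [0.4533, -0.1634, -0.0069]
ee_rot: [-0.522, 3.098, -0.0]
force: [0.2, -0.6, 0.2]
width: 0.651
gripper_force: 0.0
t: 8.65
ee_pos: [0.4533, -0.1633, -0.0068]
ee_rot: [-0.523, 3.098, 0.0]
force: [-1.4, 0.4, 2.6]
width: 0.467
gripper_force: 30.0
```

The grip holds at 0.467, which is 44 mm. Next I'll lift, carry to the pre-insert point, turn to the meter's yaw, and look.

```bash
python3 -m creep '[[[0,0,-10,0,0],[0,0,-30,0,0],[0,0,-35,0,0],[0,0,-30,0,0],[0,0,-5,0,0],[-6,16,0,0,0],[-12,34,0,0,0],[-12,34,0,0,0],[-12,34,0,0,0],[-12,34,0,0,0],[-12,34,0,0,0],[-12,34,0,0,0],[-11,27,0,0,0],[-5,12,0,0.122,0],[0,0,0,0.122,0],[0,0,0,0.122,0],[0,0,0,0.123,0],[0,0,0,0,0],[0,0,0,0,0]]]' 40
python3 - <<'E'
from h import *
import pickle
s=manip.observe();im=manip.camera("wrist");cv2.imwrite("pics/w_pre.png",im)
pickle.dump(s,open("w_pre.pkl","wb"))
M=R.from_rotvec(s["ee_rot"]).as_matrix();y=np.arctan2(-M[1,0],-M[0,0])
c,n=np.cos(-.156),np.sin(-.156);p=s["ee_pos"];print(s["t"],p,y,"meter-frame TCP",c*p[0]+n*p[1]-.5331,-n*p[0]+c*p[1]-.1817,s["gripper_force"],s["width"])
cv2.imwrite("pics/crop3.png",cv2.resize(im[100:340,200:440],None,fx=2.5,fy=2.5,interpolation=cv2.INTER_CUBIC))
E
```

```text
t: 10.55
ee_pos: [0.4564, 0.112, 0.1019]
ee_rot: [-0.239, -3.131, 0.001]
force: [-0.6, -0.2, -1.9]
width: 0.465
gripper_force: 40.0
10.55 [0.45638021 0.11200799 0.10185051] -0.1522757109679947 meter-frame TCP -0.09966423698659171 -0.00014526141755885624 39.995795488357544 0.4647070770360544
```

View pics/crop3.png

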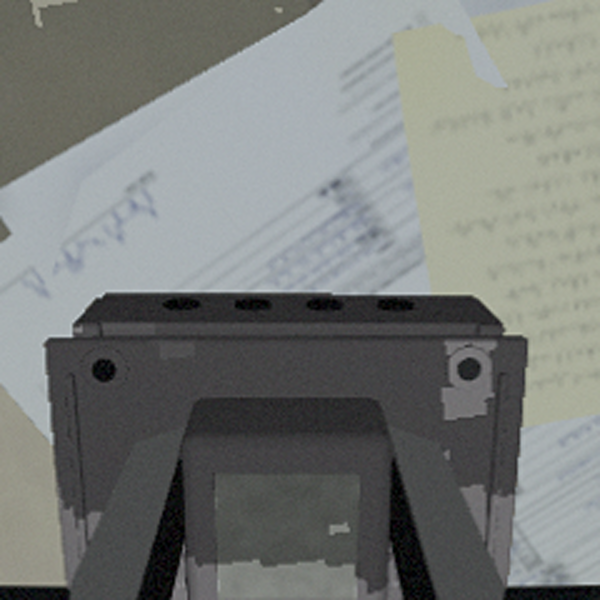

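The cover is held symmetrically: rear edge at crop row 338, columns 46–526. The meter's near end shows behind it at columns 75–503, roughly concentric. I'll compute the offsets.

```bash
python3 - <<'E'
from h import *
import pickle
s=pickle.load(open("w_pre.pkl","rb"));M=R.from_rotvec(s["ee_rot"]).as_matrix();z0=s["ee_pos"][2]
b=lambda l:[(200+x/2.5-.3,100+y/2.5-.3) for x,y in l]
for zt in(-.0108,):
  P=plane("wrist",b([(46,338),(526,338),(103,370),(468,369)]),z0-zt,s);print("rear,screws",((P-s["ee_pos"])@M*1000).round(1))
H=plane("wrist",b([(186,436),(390,436)]),z0+.0368,s);print("hood top rear",((H-s["ee_pos"])@M*1000).round(1))
P=plane("wrist",b([(75,333),(503,333)]),.0425,s);print("meter near top",((P-s["ee_pos"])@M*1000).round(1))
E
```

```text
rear,screws [[ 30.2 -55.6 -10.7]
 [ 30.1  54.1 -10.8]
 [ 22.5 -43.  -10.7]
 [ 22.7  41.3 -10.8]]
hood top rear [[ 17.  -21.  -36.8]
 [ 17.   20.3 -36.8]]
meter near top [[ 11.5 -67.3  59.4]
 [ 11.5  67.7  59.3]]
```

```bash
python3 -m creep '[[[0,0.5,15,0.004,0],[0,0,20,0,0],[0,0,14,0,0],[0,0,7,0,0],[0,0,1,0,0],[0,0,0,0,0]]]'; python3 -m creep '[[[0,0,2,0,0],[0,0,2,0,0],[0,0,2,0,0],[0,0,0,0,0]]]'; python3 -m creep '[[[0,0,1,0,0],[0,0,0.5,0,0],[0,0,0,0,0]]]'
```

```text
t: 11.2
ee_pos: [0.4574, 0.1126, 0.0463]
ee_rot: [0.249, 3.131, 0.0]
force: [0.7, -0.1, -1.6]
width: 0.471
gripper_force: 40.0
t: 11.6
ee_pos: [0.457, 0.1126, 0.0398]
ee_rot: [-0.249, -3.131, -0.0]
force: [-0.9, 0.0, -1.3]
width: 0.467
gripper_force: 40.0
t: 11.9
ee_pos: [0.4573, 0.1127, 0.0388]
ee_rot: [0.249, 3.131, 0.0]
force: [0.7, 0.1, 0.5]
width: 0.464
gripper_force: 40.0
```

The plunger touches right where expected, so the height calibration holds. I'll go down another 1.8 mm, then slide forward.

```bash
python3 -m creep '[[[0,0,1,0,0],[0,0,0.8,0,0],[0,0,0,0,0]]]'; python3 -m creep '[[[-2,0,0,0,0],[-2,0,0,0,0],[-2,0,0,0,0],[0,0,0,0,0]]]'
```

```text
t: 12.2
ee_pos: [0.4573, 0.1127, 0.0368]
ee_rot: [0.249, 3.131, 0.0]
force: [0.1, -0.3, 1.9]
width: 0.465
gripper_force: 40.0
t: 12.6
ee_pos: [0.4636, 0.1116, 0.0368]
ee_rot: [0.249, 3.131, 0.0]
force: [-0.7, 0.2, 1.7]
width: 0.466
gripper_force: 40.0
```

```bash
python3 -m creep '[[[-2,0,0,0,0],[-2,0,0,0,0],[-2,0,0,0,0],[0,0,0,0,0]]]';python3 -m creep '[[[-2,0,0,0,0],[-2,0,0,0,0],[-2,0,0,0,0],[0,0,0,0,0]]]'
python3 -m creep '[[[-1,0,0,0,0],[-1,0,0,0,0],[-1,0,0,0,0],[0,0,0,0,0]]]'
```

```text
t: 13.0
ee_pos: [0.4697, 0.1106, 0.0368]
ee_rot: [0.249, 3.13, -0.0]
force: [-1.0, -0.5, 2.4]
width: 0.459
gripper_force: 40.0
t: 13.4
ee_pos: [0.4756, 0.1097, 0.0368]
ee_rot: [0.249, 3.131, 0.0]
force: [-0.5, 0.3, 1.9]
width: 0.462
gripper_force: 40.0
t: 13.8
ee_pos: [0.4781, 0.1093, 0.0367]
ee_rot: [0.249, 3.131, 0.0]
force: [-1.7, -0.2, 2.0]
width: 0.465
gripper_force: 40.0
```

```bash
python3 -m creep '[[[-1,0,0,0,0],[0,0,0,0,0]]]';python3 -m creep '[[[-1,0,0,0,0],[0,0,0,0,0],[0,0,0,0,0]]]'
```

```text
t: 14.0
ee_pos: [0.4791, 0.1091, 0.0367]
ee_rot: [0.249, 3.131, 0.0]
force: [-1.1, -0.2, 1.8]
width: 0.465
gripper_force: 40.0
t: 14.3
ee_pos: [0.4801, 0.1089, 0.0368]
ee_rot: [0.249, 3.131, 0.0]
force: [-0.8, -0.0, 1.4]
width: 0.466
gripper_force: 40.0
```

I'll feel for the stop wall at −18 mm, then back off to the middle of the play.

```bash
python3 -m creep '[[[-1,0,0,0,0],[0,0,0,0,0]]]';python3 -m creep '[[[-1,0,0,0,0],[0,0,0,0,0]]]';python3 -m creep '[[[-0.7,0,0,0,0],[0,0,0,0,0]]]'
```

```text
t: 14.5
ee_pos: [0.4809, 0.1088, 0.0367]
ee_rot: [0.249, 3.132, 0.0]
force: [-1.9, 0.3, 1.5]
width: 0.467
gripper_force: 40.0
t: 14.7
ee_pos: [0.4819, 0.1086, 0.0366]
ee_rot: [0.249, 3.132, 0.0]
force: [-1.6, 0.6, 0.3]
width: 0.466
gripper_force: 40.0
t: 14.9
ee_pos: [0.4819, 0.1087, 0.0367]
ee_rot: [-0.249, -3.13, -0.0]
force: [-3.8, 0.9, 2.6]
width: 0.463
gripper_force: 40.0
```

The wall is felt right at the predicted place. I'll back off 2.3 mm and press down.

```bash
python3 -m creep '[[[1.2,0,0,0,0],[1.1,0,0,0,0],[0,0,0,0,0]]]';python3 -m creep '[[[0,0,1,0,0],[0,0,1,0,0],[0,0,0,0,0]]]';python3 -m creep '[[[0,0,1,0,0],[0,0,0.5,0,0],[0,0,0,0,0]]]'
```

```text
t: 15.2
ee_pos: [0.4816, 0.1088, 0.0373]
ee_rot: [0.249, 3.128, 0.0]
force: [1.4, 0.5, 1.9]
width: 0.464
gripper_force: 40.0
t: 15.5
ee_pos: [0.481, 0.1089, 0.035]
ee_rot: [0.249, 3.13, 0.0]
force: [3.2, 0.4, 2.5]
width: 0.467
gripper_force: 40.0
t: 15.8
ee_pos: [0.4807, 0.1089, 0.0336]
ee_rot: [0.249, 3.131, 0.0]
force: [1.8, -1.3, 4.2]
width: 0.465
gripper_force: 40.0
```

```bash
python3 -m creep '[[[0,0,0.5,0,0],[0,0,0.5,0,0],[0,0,0,0,0]]]';python3 -m creep '[[[0,0,0.7,0,0],[0,0,0,0,0]]]';python3 -m creep '[[[0,0,0.7,0,0],[0,0,0,0,0]]]'
```

```text
t: 16.1
ee_pos: [0.4808, 0.1089, 0.0335]
ee_rot: [0.249, 3.13, 0.0]
force: [0.9, -0.8, 9.0]
width: 0.465
gripper_force: 40.0
t: 16.3
ee_pos: [0.4808, 0.1089, 0.0334]
ee_rot: [0.249, 3.13, 0.0]
force: [0.2, -2.5, 10.2]
width: 0.46
gripper_force: 40.0
t: 16.5
ee_pos: [0.4809, 0.1089, 0.0334]
ee_rot: [0.249, 3.13, 0.0]
force: [-1.0, -1.6, 14.3]
width: 0.466
gripper_force: 40.0
```

```bash
python3 -m creep '[[[0,0,1,0,0],[0,0,0.5,0,0],[0,0,0,0,0],[0,0,0,0,0]]]'
python3 - <<'E'
from h import *
import pickle
s=manip.observe();im=manip.camera("wrist");cv2.imwrite("pics/w_end.png",im)
pickle.dump(s,open("w_end.pkl","wb"))
cv2.imwrite("pics/crop4.png",cv2.resize(im[200:350,205:425],None,fx=3.5,fy=3.5,interpolation=cv2.INTER_CUBIC))
E
```

```text
t: 16.9
ee_pos: [0.4809, 0.109, 0.0333]
ee_rot: [0.249, 3.13, 0.0]
force: [-5.5, -1.4, 21.1]
width: 0.464
gripper_force: 40.0
```

View pics/crop4.png

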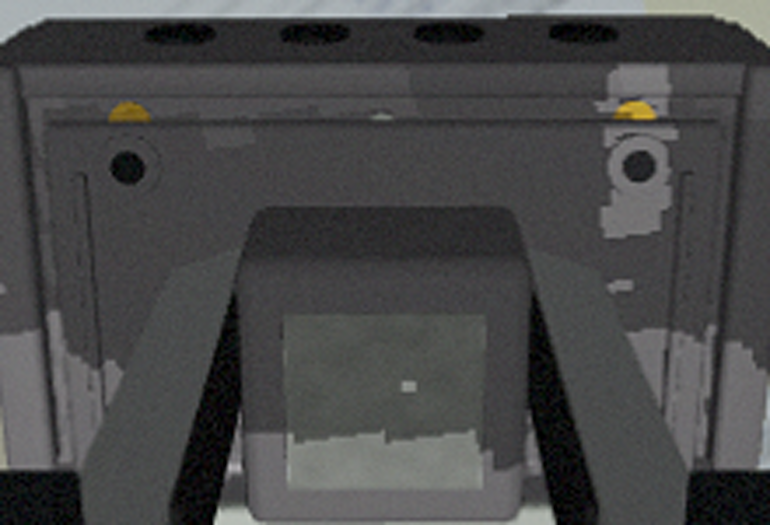

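The last view shows the flange inside the side and near rims, with even side gaps (crop columns 25–48 and 722–745). Its rear edge is at row 121, just inside the near rim at row 97. The plunger is covered, and the stop is hard at the predicted seat height with 21 N. I'm handing in.

```bash
python3 - <<'E'
from station import manip
s=manip.observe();print(s["force"],s["ee_pos"],s["gripper_force"]);print(manip.job_done())
E
```

```text
[-3.75947745 -1.97659321 21.95360333] [0.48088398 0.10895871 0.03330812] 40.0019896030426
the job is handed in; nothing more can be done
None
```

I handed the job in at about 17 s: the terminal cover's tongue is under the lip, and it is pressed flat on its seat with about 22 N and still gripped. I judged the seating from the measured height, the push force and the last picture, because the hand-in returned no verdict and the cover switch and main cover angle can't be read directly.

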